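Offer the infuser dish to the guest

ROBOT

A 6-joint arm with a two-finger parallel gripper is mounted at the origin on the work surface. World frame = base frame: x ahead of the robot, y to its left, z up, the work surface at z = 0. Lengths are in m, angles in degrees, forces in N, time in s.
With the tool pointing down it reaches from about 0.325 to 0.85 m from the base axis. Payload 15.5 kg.
Tool frame: the origin (TCP) lies at the very end of the fingers, on their centre line; the grasp point (between the pads) lies arm.grip_depth behind it (arm.grip_depth is the distance from the TCP to the grasp point, in m); z points along the fingers, y is the line along which they close (so a half turn about z gives the same grasp; the last joint's range is limited). The gripper opens to 91 mm and grips with 3 to 60 N. Pads are 32 mm wide; open, the fingers measure 118 mm over their backs; the gripper's body (76 mm by 178 mm) begins 60 mm behind the grasp point.
Start: joints at [69.528, 28.281, 77.091, -0, 74.628, -5.472], TCP at [0.162, 0.604, 0.214] pointing down, gripper open.
Joint ranges: [-166.48, 166.48], [-47.26, 123.95], [12.59, 153.08], [-70.14, 250.14], [6.76, 159.57], [-176.63, 176.63]. Speed limits (degrees/s): [108.29, 108.29, 147.25, 172.46, 172.46, 172.46].

INTERFACE

Orientations are given as a 3x3 rotation matrix whose columns are the frame's x, y, z axes.
In Python, from rig import arm gives the robot as it stands. Calls block until the motion is done:
- arm.move_to(position, orientation): joint-space move of the TCP to a pose.
- arm.move_l(position, orientation=None, feed=0.15): straight line of the TCP; orientation=None keeps the orientation; feed is the mean speed in m/s.
- arm.move_joints(angles): joint-space move.
- arm.grip(opening): finger opening in m; the grip force is fixed at half the most; returns when the fingers have stopped.
- arm.sleep(seconds).
- arm.solve_ik(position, orientation): joint angles nearest the present ones, or None.
- arm.snapshot(name): name is "side" or "top"; returns the picture (400x640x3 uint8, red, green, blue); there is no depth.
- arm.get_calibration(name): a dict with "intrinsics" (3x3 intrinsics, pixels), "cam_to_world" (4x4, takes a point from camera to world coordinates). Camera axes: x right, y down, z forward; pixel columns grow to the right and rows downward; lengths in m; the calibration is good to about 2 mm. A picture is of the moment at which its call begins. get_calibration takes no time and is no camera call.
A pose or a line that the arm cannot do raises arm.Unreachable and nothing moves.
- arm.sign_off(): hands the job in; it is judged then, once.
Readings, each from a call of its own:
- arm.current_t(): time.
- arm.current_joint_positions(): joint angles.
- arm.current_dq(): joint speeds.
- arm.current_tau(): joint torques, N m.
- arm.current_ee_pos(): TCP position.
- arm.current_tool_rot(): TCP orientation.
- arm.current_force(): force on the tool from outside, world axes, zero at the start.
- arm.current_torque(): the same for the moment, N m.
- arm.current_width(): finger opening in m.
- arm.current_grasp_force(): force on a finger pad.
Only numpy, scipy, OpenCV 4.12 (cv2) and the standard library are available. Lean on these libraries where they do the work, as an engineer would, in place of code of your own. Each camera call takes 0.05 s, during which the arm holds its last target. There are 200 camera calls.

TASK

The guest sits on the side of the table where the teacup stands on its round coaster. Set the steel infuser ball gently in the middle of the two-eared dish and let it go, then take the dish by its white ear, lift it straight up about 10 cm and, on the spot over the bamboo tray, turn it in the air through the quarter turn that points its blue ear at the guest's coaster, keeping the dish level so that the ball stays in its middle. Finish while still holding the dish out like that, level and at rest; leave everything else where it stands.

Things in the scene. Friction and masses are not known exactly. Their poses are not given: they have to be found in the camera images.
- dish: loose white porcelain dish on the tray, 145 mm across, 29 mm high, 0.22 kg, blue line on the rim, two opposite bar ears. Origin: centre of its underside; +x along the blue ear (at the start roughly away from the robot), -x along the white ear, z up. Inside it is shallow: 12 mm above the underside in the middle, 15 mm at radius 32 mm, 21 mm at radius 62 mm, then a steeper rim.
- white_ear (a point): middle of the white ear, where the dish is to be held, 90 mm from the dish's middle and 22 mm above its underside. The ear is a bar 12 mm wide (along the dish's y), 18 mm high (13 to 31 mm above the underside), reaching from the rim to 108 mm from the middle; take it from above across its 12 mm width.
- blue_ear (a point): middle of the blue ear (for the guest), same size, 90 mm out on the opposite side
- well (a point): where the centre of the infuser ball lies when it rests in the middle of the dish: on the dish's axis, 38 mm above its underside; moves with the dish
- ball: stainless steel tea infuser ball, perforated, 52 mm diameter, 0.06 kg, loose; rolls freely. Origin: its centre. Starts resting on the stand's rim.
- stand: small cream porcelain rest like an egg cup, 30 mm high, 48 mm across its foot and 37 mm across its open top, loose, to the left or right of the tray; origin: centre of its underside. The ball's centre starts about 52 mm above that.
- tray: square slatted bamboo drip tray, 260 mm wide and 14 mm high, fixed; the dish stands near its middle. Origin: centre of its underside, z up.
- coaster: round bamboo coaster of the guest, 100 mm diameter, 8 mm high, fixed, near the left or the right end of the table; the teacup stands on it. Origin: centre of its underside.
- cup: white porcelain teacup with a handle, 78 mm across, 58 mm high, loose, on the coaster; bystander. Origin: centre of its underside.
- honey: closed amber glass honey jar with wooden lid and dipper knob, 74 mm across, 108 mm high, loose, on the other side of the tray from the stand; bystander. Origin: centre of its underside.
- caddy: wooden tea caddy with a sliding lid, 100 x 80 x 103 mm, loose, at the end of the table opposite the guest's coaster; bystander. Origin: centre of its underside.
- teapot: cream ceramic teapot, body 132 mm across, 125 mm high, loose, far left; bystander. Origin: centre of its underside.
- saucer: spare white porcelain saucer, 128 mm across, 13 mm high, loose, far right; bystander. Origin: centre of its underside.
Mind the look-alikes: they are no part of the job. There is more than one size of the ball; the one meant has the size given above.

How it is judged (in metres and radians):
On the way, in this order (a step that is already met when the one before it is completed fails the run):
1. the ball lies in the middle of the dish, let go, the dish still standing on the tray (distance between ball and well below 0.012 m and contact force between the fingers and ball below 0.1 N and linear speed of ball below 0.05 m/s and z of dish in the frame of tray below 0.02 m), for 0.3 s.
2. the dish is lifted clear of the tray, level, before it is turned (z of dish in the frame of tray above 0.05 m and distance between ball and well below 0.02 m and angle between dish's own z axis and vertical below 0.12 rad and contact force between the fingers and dish above 1 N and (y of coaster in the frame of dish above 0.27 m or y of coaster in the frame of dish below -0.27 m)), for 0.1 s.
At the end, for the whole second after the job is handed in: dish gripped by its white ear and still: level within 4.5 degrees, underside 56 to 156 mm over the tray top, middle within 60 mm of the tray's, the coaster's middle within 100 mm of the line through the ears on the blue side, ball at rest within 12 mm of the dish's middle, touching only the dish (y of coaster in the frame of dish between -0.1 and 0.1 m and x of coaster in the frame of dish above 0.2 m and distance between ball and well below 0.012 m and angle between dish's own z axis and vertical below 0.08 rad and z of dish in the frame of tray between 0.07 and 0.17 m and horizontal distance between dish and tray below 0.06 m and contact force between the fingers and dish above 2 N and distance between the grasp point and white_ear below 0.035 m and contact force between dish and tray below 0.1 N and contact force between the fingers and ball below 0.1 N and linear speed of dish below 0.03 m/s and linear speed of ball below 0.05 m/s); the arm keeps its last pose, push and grip.
It fails at once if the ball is dropped from more than about 25 mm (linear speed of ball above 0.7 m/s and contact force between anything else and ball below 0.05 N).
It fails at once if the lifted dish is tipped by more than 10 degrees (z of dish in the frame of tray above 0.05 m and angle between dish's own z axis and vertical above 0.175 rad).
It fails at once if the ball rolls more than 25 mm from the middle of the lifted dish (z of dish in the frame of tray above 0.05 m and distance between ball and well above 0.025 m).
It fails at once if the lifted dish is carried more than 90 mm from the tray's middle (z of dish in the frame of tray above 0.05 m and horizontal distance between dish and tray above 0.09 m).
It fails at once if cup, honey jar, caddy, teapot or saucer is pushed more than 20 mm, or the ball's stand more than 40 mm (distance of any of cup, honey, caddy, teapot, saucer from where it was at the start of the episode above 0.02 m or distance of stand from where it was at the start of the episode above 0.04 m).
It also fails if it takes over 64 s, if anything falls off the work surface, if the arm or the gripper's body presses on something with over 40 N, if the wrist force passes 120 N, or if a joint passes its speed limit or range.

## Working session

There is one attempt and no reset: what is moved stays moved. The work goes in short steps, each a Python script; the robot and the scene stay as the last script left them, time stands still between calls to the robot, and variables do not carry over. Pictures are saved under pics/ and viewed, at most 10 in all, crops included, and the job is handed in when it is done.

```bash
mkdir -p pics; ls; python3 - <<'E'
from rig import arm
import cv2,numpy as np
for n in("top","side"):
    im=arm.snapshot(n); cv2.imwrite(f"pics/{n}0.png",im[:,:,::-1])
    c=arm.get_calibration(n); print(n,np.round(c["intrinsics"],1).tolist(),np.round(c["cam_to_world"],3).tolist())
print(arm.grip_depth,arm.current_t(),arm.current_width()); print(np.round(arm.current_tool_rot(),3))
E
```

```text
pics
top [[460.6, 0.0, 313.7], [0.0, 460.6, 209.6], [0.0, 0.0, 1.0]] [[0.008, -0.973, 0.23, 0.211], [-1.0, -0.009, -0.003, 0.002], [0.005, -0.23, -0.973, 1.477], [0.0, 0.0, 0.0, 1.0]]
side [[490.5, 0.0, 324.8], [0.0, 490.5, 195.4], [0.0, 0.0, 1.0]] [[0.749, -0.301, 0.591, -0.33], [-0.663, -0.374, 0.649, -0.94], [0.025, -0.877, -0.479, 0.77], [0.0, 0.0, 0.0, 1.0]]
0.0188 0.1 0.09132742752518316
[[-0.966  0.259 -0.   ]
 [ 0.259  0.966 -0.001]
 [ 0.    -0.001 -1.   ]]
```

View pics/top0.png

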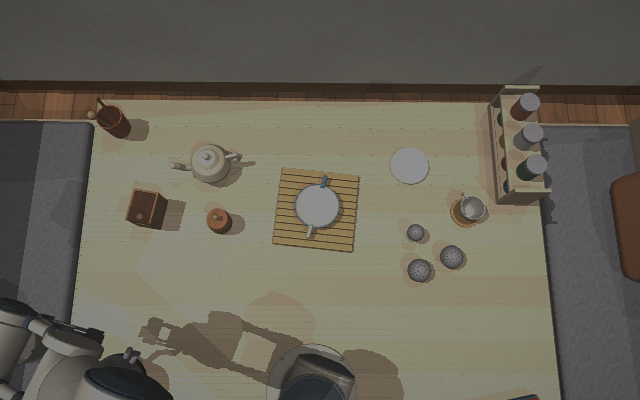

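View pics/side0.png

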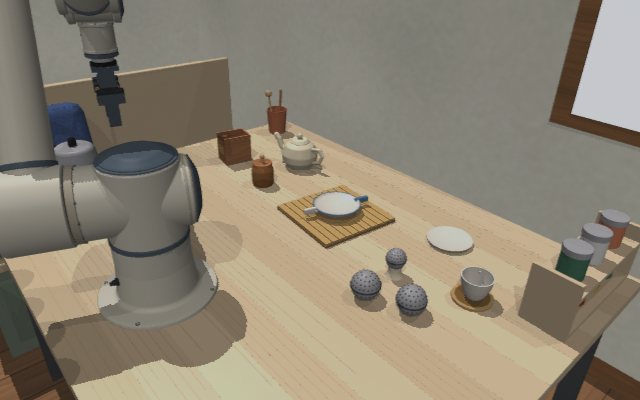

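The top view shows three perforated balls at (416,232), (420,270) and (452,257). In the side view they are at (396,258), (366,284) and (412,299). The guest's coaster is on the right at (465,212), the dish is at (317,206), its blue ear at (324,182) and its white ear at (310,232). Next I'll measure the ball sizes and check a close crop.

```bash
cat > h.py <<'E'
import cv2,numpy as np
from rig import arm
def cal(n):
    c=arm.get_calibration(n); return np.array(c["intrinsics"]),np.array(c["cam_to_world"])
def ray(n,p):
    K,T=cal(n); d=T[:3,:3]@np.linalg.solve(K,[p[0],p[1],1.]); return T[:3,3],d/np.linalg.norm(d)
def onz(n,p,z):
    o,d=ray(n,p); return o+d*(z-o[2])/d[2]
def tri(p,q):
    o1,d1=ray("top",p);o2,d2=ray("side",q)
    A=np.stack([d1,-d2],1); s=np.linalg.lstsq(A,o2-o1,rcond=None)[0]
    a=o1+d1*s[0];b=o2+d2*s[1]; return (a+b)/2,np.linalg.norm(a-b),s
def proj(n,X):
    K,T=cal(n); p=K@(T[:3,:3].T@(np.asarray(X)-T[:3,3])); return p[:2]/p[2]
def snap(n,f=None):
    im=arm.snapshot(n)[:,:,::-1].copy()
    if f: cv2.imwrite(f"pics/{f}.png",im)
    return im
E
python3 - <<'E'
from h import *
t=cv2.imread("pics/top0.png");s=cv2.imread("pics/side0.png")
def blobs(im,roi):
    x0,y0,x1,y1=roi; h=cv2.cvtColor(im,cv2.COLOR_BGR2HSV)[y0:y1,x0:x1]
    b,r=im[y0:y1,x0:x1,0].astype(int),im[y0:y1,x0:x1,2].astype(int)
    m=((r-b)<12).astype(np.uint8)*255
    m=cv2.morphologyEx(m,cv2.MORPH_CLOSE,np.ones((3,3)))
    out=[]
    for c in cv2.findContours(m,0,2)[0]:
        if cv2.contourArea(c)>60:
            (u,v),rad=cv2.minEnclosingCircle(c); out.append((round(u+x0,1),round(v+y0,1),round(rad,1),cv2.contourArea(c),cv2.boundingRect(c)))
    return out
print(blobs(t,(395,215,470,290)));print(blobs(s,(340,235,440,325)))
a=cv2.resize(s[235:325,340:500],None,fx=5,fy=5,interpolation=2);cv2.imwrite("pics/c1.png",a)
d=np.vstack([cv2.resize(t[160:260,270:365],None,fx=4,fy=4,interpolation=2)])
e=cv2.resize(t[210:290,395:490],None,fx=4,fy=4,interpolation=2)
e=cv2.copyMakeBorder(e,0,80,0,0,0)
cv2.imwrite("pics/c2.png",np.hstack([d,e]))
E
```

```text
[(419.0, 269.8, 11.5, 381.0, (13, 44, 23, 23)), (451.5, 256.5, 11.6, 378.0, (45, 30, 23, 24)), (415.4, 232.2, 8.6, 203.0, (12, 9, 17, 17))]
[(411.4, 299.1, 16.1, 729.0, (56, 49, 31, 32)), (365.3, 284.6, 15.1, 662.5, (11, 35, 30, 30)), (395.6, 258.3, 10.4, 299.0, (46, 13, 21, 21))]
```

View pics/c1.png

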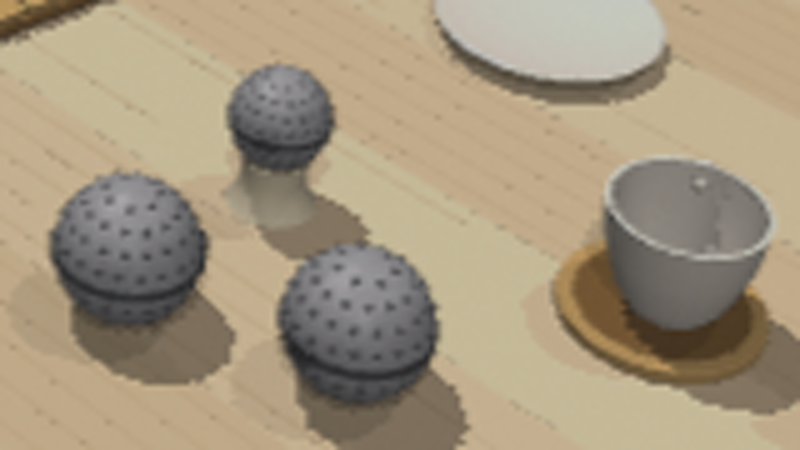

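View pics/c2.png

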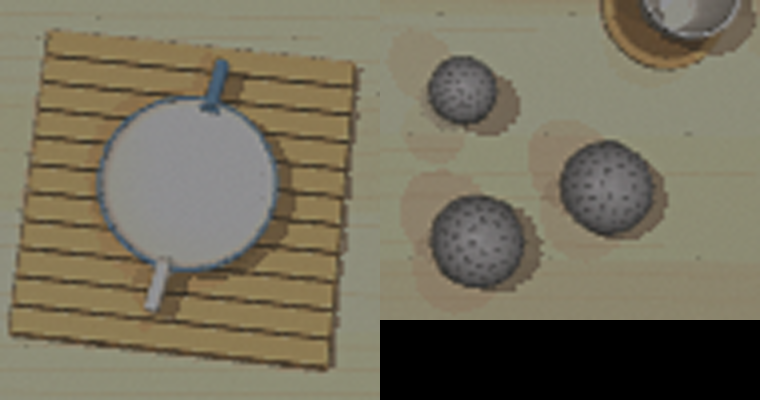

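The small ball on the cream egg-cup rest, at top (415,232) and side (396,258), is the 52 mm one. The two larger balls lying on the table are look-alikes. Now I'll get positions and plan.

```bash
python3 - <<'E'
from h import *
t=cv2.imread("pics/top0.png")
for p,q in [((415.6,232.2),(395.8,258.4)),((419,269.8),(365.3,284.6)),((451.5,256.5),(411.4,299.1))]:
    X,e,s=tri(p,q); print("ball",X.round(4),round(e,4))
print("r small",8.5*1.35/460,"big",11.5*1.35/460)
# dish
roi=t[160:260,270:365].astype(int); b,g,r=roi[...,0],roi[...,1],roi[...,2]
h=cv2.cvtColor(t[160:260,270:365],cv2.COLOR_BGR2HSV)
m=((r-b)<25).astype(np.uint8)
m&=(roi.sum(2)>150).astype(np.uint8)
n,l,st,_=cv2.connectedComponentsWithStats(m); k=1+st[1:,4].argmax(); m=(l==k).astype(np.uint8)
body=cv2.morphologyEx(m,cv2.MORPH_OPEN,cv2.getStructuringElement(2,(21,21)))
c=max(cv2.findContours(body,0,1)[0],key=len); el=cv2.fitEllipse(c)
ctr=np.array(el[0])+[270,160]; print("ellipse",ctr,el[1])
D=onz("top",ctr,.043-0.002); print("dish",D.round(4))
dl=cv2.dilate(body,np.ones((5,5)))
ears=m&(1-dl)
n,l,st,ce=cv2.connectedComponentsWithStats(ears)
for i in range(1,n):
    if st[i,4]>10:
        p=ce[i]+[270,160]; P=onz("top",p,.045); print("ear",p.round(1),st[i],P.round(4),"vec",(P-D)[:2].round(4))
for n_,p in [("coaster",(465,212))]: print(n_,onz("top",p,.008).round(3))
cor=[(45,30),(355,62),(330,370),(10,335)]
cs=[onz("top",np.array(c)/4+[270,160],.014) for c in cor]; print("tray",np.mean(cs,0).round(4),[x[:2].round(3).tolist() for x in cs])
# side view dish center check
print("side proj dish",proj("side",D))
E
```

```text
ball [ 0.4776 -0.3234  0.0515] 0.0017
ball [ 0.3613 -0.3327  0.0348] 0.002
ball [ 0.4039 -0.4367  0.0359] 0.0016
r small 0.024945652173913046 big 0.03375
ellipse [316.46768188 205.53369904] (43.31324005126953, 45.03343200683594)
dish [ 0.5645 -0.0116  0.041 ]
ear [324.5 178.5] [52 15  6  8 30] [ 0.6542 -0.037   0.045 ] vec [ 0.0896 -0.0254]
ear [308.7 233. ] [36 69  6  9 34] [0.474  0.0125 0.045 ] vec [-0.0906  0.0241]
coaster [ 0.555 -0.499  0.008]
tray [ 0.5594 -0.0112  0.014 ] [[0.701, 0.106], [0.675, -0.152], [0.418, -0.128], [0.444, 0.128]]
side proj dish [336.67320686 203.08945837]
```

```bash
cat >> h.py <<'E'
G=arm.grip_depth
def R(phi):  # tool down, closing line at world angle phi (deg)
    a=np.radians(phi); y=np.array([np.cos(a),np.sin(a),0]); z=np.array([0,0,-1.]); return np.stack([np.cross(y,z),y,z],1)
BALL=np.array([.4776,-.3234,.052]); DISH=np.array([.5642,-.012,.014]); YAW0=-15.4; YAW1=-91.2
def u(yaw): return np.array([np.cos(np.radians(yaw)),np.sin(np.radians(yaw)),0])
E
python3 - <<'E'
from h import *
def show(n,p,phi):
    q=arm.solve_ik(p,R(phi)); print(n,phi,None if q is None else np.round(q,0))
for phi in (90,-90,60,120): show("ball",BALL+[0,0,.007-G],phi); show("up",BALL+[0,0,.15],phi); show("well",DISH+[0,0,.045-G],phi)
for f in (0,180):
  for yaw in (YAW0,-50,YAW1):
    show("ear",DISH-.092*u(yaw)+[0,0,.13-G],yaw+90-f)
show("ear0",DISH-.092*u(YAW0)+[0,0,.026-G],YAW0+90)
E
```

```text
ball 90 [ -40.   37.   94.   -0.   49. -130.]
up 90 [ -40.   25.   85.   -0.   70. -130.]
well 90 [ -7.  36.  96.  -0.  48. -97.]
ball -90 [-40.  37.  94.  -0.  49.  50.]
up -90 [-40.  25.  85.  -0.  70.  50.]
well -90 [-7. 36. 96. -0. 48. 83.]
ball 60 [ -40.   37.   94.   -0.   49. -100.]
up 60 [ -40.   25.   85.   -0.   70. -100.]
well 60 [ -7.  36.  96.  -0.  48. -67.]
ball 120 [ -40.   37.   94.   -0.   49. -160.]
up 120 [ -40.   25.   85.   -0.   70. -160.]
well 120 [  -7.   36.   96.   -0.   48. -127.]
ear 74.6 [ -6.  23. 104.  -0.  53. -80.]
ear 40 [ -0.  26.  99.  -0.  55. -40.]
ear -1.2000000000000028 [ 2. 30. 91. -0. 60.  3.]
ear -105.4 [ -6.  23. 104.  -0.  53. 100.]
ear -140 [ -0.  26.  99.  -0.  55. 140.]
ear -181.2 None
ear0 74.6 [ -6.  34. 109.  -0.  37. -80.]
```

```bash
python3 - <<'E'
from h import *
P=BALL+[0,0,.007-G]
arm.move_to(P+[0,0,.12],R(85)); arm.move_l(P+[0,0,.045],feed=.2)
im=snap("side");s2=snap("top")
arm.grip(.075)
cv2.imwrite("pics/n1.png",np.hstack([cv2.resize(im[200:320,330:460],(600,554)),]))
print(arm.current_t(),arm.current_ee_pos(),arm.current_force())
E
```

```text
4.6 [ 0.47764678 -0.32345584  0.08535865] [-0.77789931  0.21271223  0.35066645]
```

View pics/n1.png

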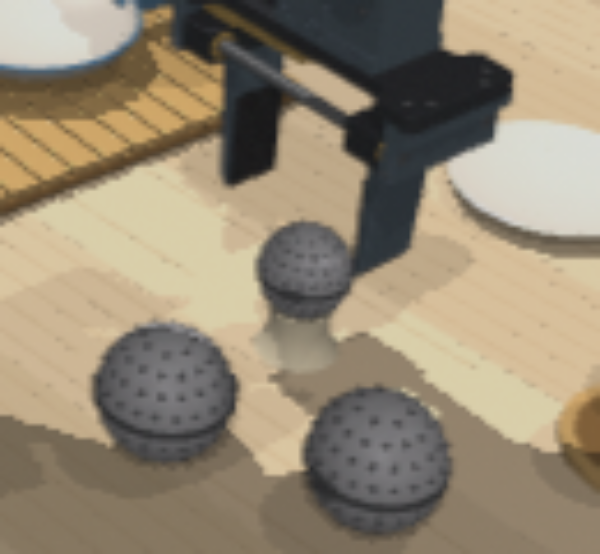

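The open fingers straddle the small ball at crop (305,270), clear of the two big ones. Going down to grip.

```bash
python3 - <<'E'
from h import *
P=BALL+[0,0,.007-G]
arm.move_l(P,feed=.06); print(arm.current_force())
arm.grip(.045); print(arm.current_width(),arm.current_grasp_force(),arm.current_force())
arm.move_l(P+[0,0,.10],feed=.1)
print(arm.current_width(),arm.current_grasp_force(),arm.current_force(),arm.current_t())
W=DISH+[0,0,.038+.007-G]
arm.move_l(W+[0,0,.10],feed=.2)
arm.move_l(W+[0,0,.03],feed=.1)
print(arm.current_width(),arm.current_t())
im=snap("side");t=snap("top")
cv2.imwrite("pics/n2.png",np.hstack([cv2.resize(im[130:260,270:410],(430,400)),cv2.resize(t[150:270,260:380],(370,400))]))
E
```

```text
[ 1.27151531 -0.52651243  0.531292  ]
0.050989711788585565 30.00009298324585 [-0.15733151  0.27653799  2.22998557]
0.05046723140325483 29.99987483024597 [-0.06539242  0.72211005 -1.01023455] 7.15
0.05105714698225553 9.7667
```

View pics/n2.png

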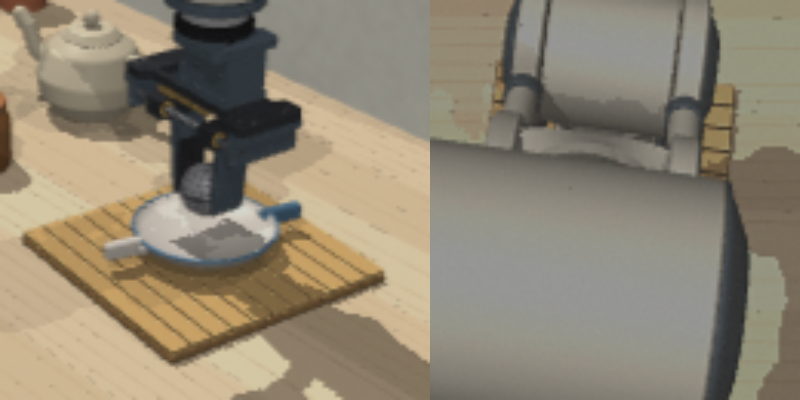

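The ball is held between the fingers at crop (200,185), above the dish. Lowering until contact, then releasing.

```bash
python3 - <<'E'
from h import *
W=DISH+[0,0,.038+.007-G]
arm.move_l(W+[0,0,.006],feed=.06); arm.sleep(.2); f0=arm.current_force()[2]
for dz in (.004,.003,.002,.001,0,-.001,-.002,-.003):
    arm.move_l(W+[0,0,dz],feed=.03); f=arm.current_force()[2]-f0; print(dz,round(f,2))
    if f>1.5: break
arm.grip(.066); arm.sleep(.4); print(arm.current_width(),arm.current_grasp_force(),arm.current_t())
arm.move_l(W+[0,0,.10],feed=.1)
E1=DISH-.092*u(YAW0)
arm.move_to(E1+[0,0,.16-G],R(YAW0+90))
im=snap("side","s3");t=snap("top","t3");print(arm.current_t())
cv2.imwrite("pics/n3.png",np.hstack([cv2.resize(im[130:260,270:410],(430,400)),cv2.resize(t[150:270,260:380],(370,400))]))
for z in(.052,):print(proj("side",DISH+[0,0,.038]),proj("top",DISH+[0,0,.038]))
E
```

```text
0.004 1.14
0.003 0.67
0.002 -0.1
0.001 -0.35
0 10.02
0.06593471510352521 0.0 12.7167
14.425
[336.81699178 199.99521226] [316.63224925 204.81542032]
```

View pics/n3.png

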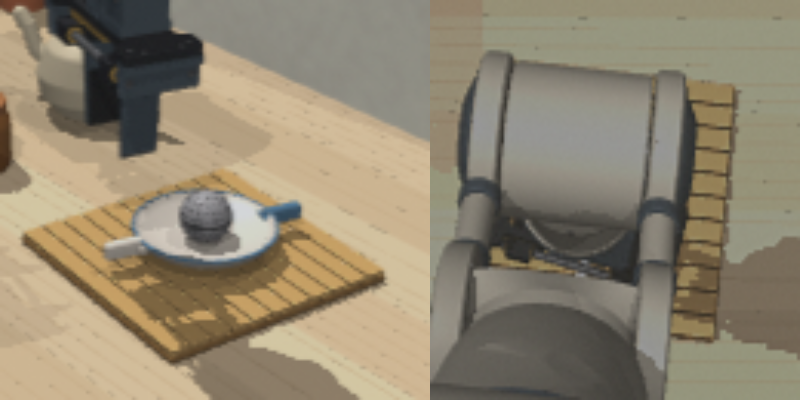

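The ball rests in the middle of the dish at side (337.1,200.5), against an expected (336.8,200.0). The white ear is at about (311,211). Now I'll grip the ear and lift slightly to check the tilt.

```bash
python3 - <<'E'
from h import *
print(proj("side",DISH-.09*u(YAW0)+[0,0,.03]))
E1=DISH-.092*u(YAW0); P=E1+[0,0,.024-G]
arm.grip(.045)
arm.move_l(P+[0,0,.04],feed=.15); arm.move_l(P,feed=.05); print(arm.current_force())
arm.grip(.005); print(arm.current_width(),arm.current_grasp_force(),arm.current_force(),arm.current_torque())
arm.sleep(.3)
im=snap("side","s4a")
arm.move_l(P+[0,0,.02],feed=.02); arm.sleep(.5)
im2=snap("side","s4b");print(arm.current_t(),arm.current_width(),arm.current_force(),arm.current_torque())
cv2.imwrite("pics/n4.png",np.hstack([cv2.resize(i[150:240,280:380],(400,360),interpolation=2) for i in(im,im2)]))
E
```

```text
[309.55210857 208.32554937]
[ 0.52812798 -0.31884565 -0.36708663]
0.011193425345472362 29.99912738800049 [0.29174337 0.16771234 1.51656827] [ 0.02099561  0.0109379  -0.05364801]
19.35 0.01224592724341694 [-0.60642646 -0.93327145 -3.21988413] [ 0.10469028  0.28894559 -0.00527192]
```

View pics/n4.png

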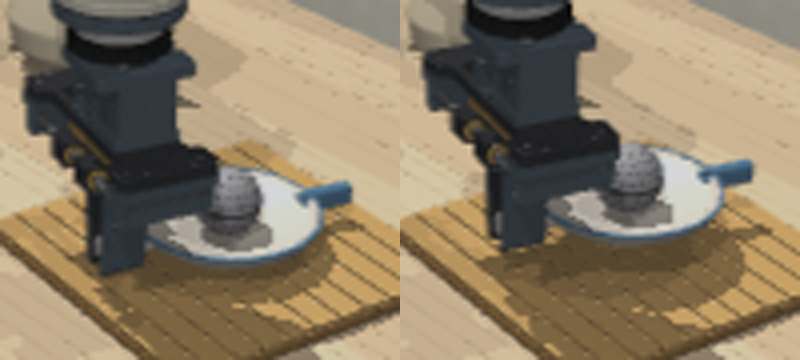

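The dish is off the tray. The gripper, ball and blue ear moved up by about 22, 23 and 21 crop pixels, so it looks level. I'll check that with numbers.

```bash
cat >> h.py <<'E'
def shift(a,b,c,hw=8,s=12):
    x,y=map(int,np.round(c)); T=a[y-hw:y+hw+1,x-hw:x+hw+1]; S=b[y-hw-s:y+hw+s+1,x-hw-s:x+hw+s+1]
    T,S=[cv2.resize(i,None,fx=8,fy=8,interpolation=2) for i in(T,S)]
    _,v,_,l=cv2.minMaxLoc(cv2.matchTemplate(S,T,5)); return np.array(l)/8-s,round(v,2)
E
python3 - <<'E'
from h import *
a=cv2.imread("pics/s4a.png");b=cv2.imread("pics/s4b.png")
pts={"blue":DISH+.095*u(YAW0)+[0,0,.03],"ball":DISH+[0,0,.038]}
for k,X in pts.items(): print(k,shift(a,b,proj("side",X),6),proj("side",X+[0,0,.02])-proj("side",X))
print("grip",shift(a,b,(310,190)))
E
```

```text
blue (array([ 0.25 , -5.625]), 0.94) [ 0.41546409 -5.705793  ]
ball (array([ 0.125, -5.875]), 0.97) [ 0.24935505 -5.84330432]
grip (array([ 0.   , -6.375]), 0.95)
```

Level to within a pixel fraction. Lifting to 10 cm, then turning about the dish's axis.

```bash
python3 - <<'E'
from h import *
P=DISH-.092*u(YAW0)+[0,0,.024-G]
arm.move_l(P+[0,0,.10],feed=.04); arm.sleep(.6)
b=snap("side"); print(arm.current_width(),arm.current_force(),arm.current_t())
for yaw in np.linspace(YAW0,YAW1,5)[1:]:
    arm.move_l(DISH-.092*u(yaw)+[0,0,.124-G],R(yaw+90),feed=.02)
arm.sleep(1)
im=snap("side","s5");t=snap("top","t5");print(arm.current_t(),arm.current_dq().max() if hasattr(arm.current_dq(),'max') else arm.current_dq())
for n in("side","top"): print(n,[proj(n,DISH+[0,0,.1]+v).round(1).tolist() for v in (np.array([0,0,.038]),.108*u(YAW1)+[0,0,.03],.075*u(YAW1)+[0,0,.03])])
cv2.imwrite("pics/n5.png",np.hstack([cv2.resize(im[100:260,260:420],(400,400)),cv2.resize(t[150:270,260:380],(400,400))]))
E
```

```text
0.011901675315426574 [ 0.06807809  0.40771265 -2.45911721] 22.15
29.9167 0.06405479194528153
side [[338.1, 170.0], [363.9, 186.1], [355.7, 181.8]]
top [[317.0, 196.7], [353.1, 198.5], [342.0, 198.2]]
```

View pics/n5.png

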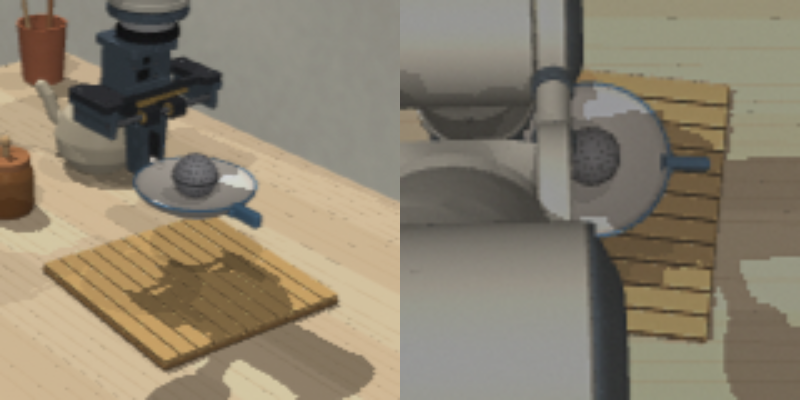

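The ball is centred, at side (338,170) and top (317.5,197). The blue ear's tip is at top (353,199), pointing at the coaster, and everything is within a pixel or so of the prediction. Handing in.

```bash
python3 -c "
from rig import arm
print(arm.sign_off())"
```

```text
the job is handed in; nothing more can be done
None
```

I handed the job in with the dish held level by its white ear, about 10 cm above the tray, the blue ear pointing at the guest's coaster and the ball in its middle; the sign-off returned no verdict.

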